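Lock a converter module into the test jig

ROBOT

A 7-joint arm with a two-finger parallel gripper is mounted at the origin on the work surface. World frame = base frame: x ahead of the robot, y to its left, z up, the work surface at z = 0. Lengths are in m, angles in degrees, forces in N, time in s.
With the tool pointing down it reaches from about 0.4 to 0.85 m from the base axis. Payload 10.4 kg.
Tool frame: the origin (TCP) lies between the finger pads; the fingertips stand 25 mm ahead of it and the grasp point (between the pads) lies 6 mm ahead of it; z points along the fingers, x is the direction in which the jaws open and shut, and the axes are right-handed (so a half turn about z gives the same grasp; the last joint's range is limited). The gripper opens to 87 mm and grips with 3 to 60 N. Pads are 19 mm wide; open, the fingers measure 117 mm over their backs; the gripper's body (75 mm by 190 mm) begins 51 mm behind the grasp point.
Start: joints at [-66.211, 19.034, -3.707, 83.658, 1.238, 77.344, -5.071], TCP at [0.265, 0.566, 0.248] pointing down, gripper open.
Joint ranges: [-148.97, 148.97], [-28.65, 121.19], [-84.17, 76.75], [9.2, 138.47], [-72.65, 252.65], [3.7, 117.97], [-149.18, 149.18]. Speed limits (degrees/s): [127.2, 127.2, 159.86, 159.86, 180, 180, 180].

INTERFACE

Orientations are given as a 3x3 rotation matrix whose columns are the frame's x, y, z axes.
In Python, from cell import read_state, grab_frame, camera_model, close_job gives the robot as it stands. The module is installed in compiled form; this text tells all that it offers.
- The arm moves only by the shell command python3 -m inch 'ROWS'. ROWS is JSON, a list of rows, each an object with "offset": the shift along the tool's x, y, z in m, a list of three; "delta_rot": the turn, a rotation vector about the tool's x, y, z in degrees, a list of three; "fingers": the finger opening in m, from 0 to 0.087. A call has 1 to 10 rows; each row shifts and turns the pose as measured when the row begins, along the tool's axes as they then stand; what a row does not reach is not made up. A row lasts 1/10 s, in which the tool goes at most 50 mm and 8.59 degrees, less where a joint would pass 70% of its speed; a pose out of reach is approached as far as the arm can. A call is refused whole if a number of a shift passes 0.05 or a number of a turn 8.59, either way. A call with a gripper value outside its range is refused whole. The fingers move at their own pace and stop on an object; the grip force is fixed at half the most. Time passes only in rows, so rows that do not move let the fingers close. It gives the time, the measured TCP pose, the force and the opening at its end, in the units of the state.
- read_state(): the state, without advancing time (a new reading comes with each control period).
- grab_frame(name): name is "side" or "top" or "wrist"; returns (picture, depth): 480x640x3 uint8, red, green, blue; 480x640 float32, m along the optical axis (not along the pixel's ray), 0 where there is no reading.
- camera_model(name): a dict with "camera_matrix" (3x3 intrinsics, pixels), "extrinsics" (4x4, takes a point from world to camera coordinates). Camera axes: x right, y down, z forward; pixel columns grow to the right and rows downward; lengths in m; the calibration is good to about 2 mm. A picture is of the moment at which its call begins: read the wrist's pose just before it. camera_model takes no time and is no camera call; for the wrist camera it gives the pose at the moment of the call.
- close_job(): hands the job in, once; it reports no verdict.
The state is a dict: "clock": time; "joint_pos": joint angles; "qvel": joint speeds; "joint_torque": joint torques, N m; "position": TCP position; "ee_rot": TCP orientation; "ft_force": force on the tool from outside, world axes, zero at the start; "moment": the same for the moment, N m; "gripper_width": opening from 0.0 (shut) to 1.0 (fully open).
Only numpy, scipy, OpenCV 4.12 (cv2) and the standard library are available. Lean on these libraries where they do the work, as an engineer would, in place of code of your own. Each camera call takes 0.05 s, during which the arm holds its last target. There are 200 camera calls.

TASK

Slide the test jig's lock all the way back to its open end stop, then take the converter module (the one with the black plug) out of the transport rack and set it gently, without dropping it, upright on the floor of the jig's bay, plug towards the black contact block, and let go of it. Then slide the lock fully home to its closed end stop, over the module. Leave everything else on the bench where it is.

Things in the scene. Friction and masses are not known exactly. Their poses are not given: they have to be found in the camera images.
- module: Converter module: aluminium box 66 (own x) x 52 (own y) x 56 mm tall, dark grooves on top, about 0.32 kg. A black plug, 10 mm deep, 36 mm wide, 4 to 16 mm high, stands out of its +x face. Origin: centre of the box's underside, z up. In the rack only its y faces are free to grip, in the jig only its x faces (above the low blocks), so it must be put down on the way and taken again at right angles.
- module_plug (a point): Outer end of the module's plug, 43 mm from the module's origin along its +x, 10 mm above its underside.
- filter: Filter module, to stay in the rack: same aluminium 66 x 52 mm footprint but only 42 mm tall, no plug, two black round caps (18 mm across) on top up to 56 mm. Stands in the other stall. Origin: centre of its underside.
- rack: Grey plastic rack, fixed: 186 (x) x 68 (y) mm, floor 6 mm thick, three cross walls 6 mm thick, 64 mm high at x = -89, +1, +91 mm make two stalls. A module stands in each, its x along the rack's x, origins at about x = -49 and +41 mm, y = 0 (either way round). Along y only 12 mm high lips at y = +-30 to 34 mm. Origin: centre of the underside.
- jig: Grey test jig, fixed: base x -103 to +121, y -55 to +65 mm, 6 mm thick; origin on the bench. The bay lies near its -x end between a near wall (x -100 to -92 mm) and the lock housing (x -32 to +121 mm), both 64 mm high, 88 mm wide in y. On the housing the lock's steel plate slides along x between two guide rails (76 mm high, y = +-26 to 36 mm).
- jig_bay (a point): Centre of the bay's floor, 6 mm above the bench, axes as the jig's. The seated module's origin belongs here, its +x (plug) along this +y. The bay is 60 mm long in x between the tall walls; in y it ends at low blocks 22 mm high above the bench: plain aluminium, face at y = -37 mm, and the black contact block with brass contacts, face at y = +47 mm.
- lock (a joint): Travel of the jig's lock in m: 0 = closed end stop (plate 26 mm over the module, its underside 65 mm above the bench), 0.065 = open end stop (plate clear of the bay). Grows as the lock moves along the jig's +x, away from the bay. It stays where it is left; about 4 N moves it.
- lock_grip (a point): Top centre of the lock's grip, an upright black plastic bar that rides on the plate: 14 mm thick (jig x), 42 mm wide (jig y), its top 107 mm and the plate's top face 71 mm above the bench. Along the jig's x it lies at +10 mm when closed and +75 mm when open.
- spool: Bystander: wire spool standing on its flange, 54 mm across, 42 mm tall. Origin: centre of its underside.
- tin: Bystander: round brass-coloured tin, 62 mm across, 26 mm tall. Origin: centre of its underside.
- screwdriver: Bystander: screwdriver 190 mm long, lying along its x. Origin near its middle.
- flux: Bystander: small jar, 48 mm across, 75 mm tall. Origin: centre of its underside.
- pliers: Bystander: pliers with black handles lying flat, 150 mm long along x, 65 mm wide, 14 mm tall. Origin near the pivot, at bench height.
- board: Bystander: green circuit board 100 x 70 mm with black capacitors, 22 mm tall in all. Origin: centre of its underside.

How it is judged (in metres and radians):
On the way, in this order (a step that is already met when the one before it is completed fails the run):
1. the lock is slid back to its open end stop (value of joint lock above 0.062 m), for 0.2 s.
2. the module stands in the bay, plug towards the contact block, let go (x of module in the frame of jig_bay between -0.007 and 0.007 m and y of module in the frame of jig_bay between -0.008 and 0.008 m and z of module in the frame of jig_bay between -0.004 and 0.004 m and angle between module's own z axis and vertical below 0.06 rad and y of module_plug in the frame of jig_bay above 0.03 m and linear speed of module below 0.02 m/s and contact force between the fingers and module below 0.3 N), for 0.2 s.
At the end, for the whole second after the job is handed in: The module stands upright (within 0.06 rad) on the bay's floor (within 4 mm), its origin within 7 mm (x) and 8 mm (y) of the bay's centre, plug towards the contact block, released and at rest, and the lock is within 3 mm of its closed end stop (x of module in the frame of jig_bay between -0.007 and 0.007 m and y of module in the frame of jig_bay between -0.008 and 0.008 m and z of module in the frame of jig_bay between -0.004 and 0.004 m and angle between module's own z axis and vertical below 0.06 rad and y of module_plug in the frame of jig_bay above 0.03 m and linear speed of module below 0.02 m/s and value of joint lock below 0.003 m); the robot touches nothing.
It fails at once if the module is dropped into the bay (faster than 0.45 m/s over it) (horizontal distance between module and jig_bay below 0.03 m and z of module in the frame of jig_bay below 0.06 m and linear speed of module above 0.45 m/s).
It fails at once if another thing on the bench is moved by more than 30 mm (distance of any of filter, spool, tin, screwdriver, flux, pliers, board from where it was at the start of the episode above 0.03 m).
It also fails if it takes over 72 s, if anything falls off the work surface, if the arm or the gripper's body presses on something with over 40 N, if the wrist force passes 120 N, or if a joint passes its speed limit or range.

## Working session

There is one attempt and no reset: what is moved stays moved. The work goes in short steps, Python scripts to look and compute and a shell command to move; the robot and the scene stay as the last step left them, time stands still between calls to the robot, and variables do not carry over. Pictures are saved under pics/ and viewed, about 8 in all and at most 12, crops included, and the job is handed in when it is done.

```bash
mkdir -p pics; cat > h.py <<'E'
import numpy as np,cv2
from cell import *
def shot(n,f):
    m=camera_model(n); p,d=grab_frame(n); cv2.imwrite('pics/'+f+'.png',p[:,:,::-1]); np.savez('pics/'+f+'.npz',p=p,d=d,K=m['camera_matrix'],E=m['extrinsics'])
def load(f):
    z=np.load('pics/'+f+'.npz'); d=z['d'];K=np.array(z['K']);E=np.array(z['E'])
    v,u=np.mgrid[:480,:640]
    c=np.stack([(u-K[0,2])/K[0,0]*d,(v-K[1,2])/K[1,1]*d,d],-1)
    return z['p'],(c-E[:3,3])@E[:3,:3],d
def st():
    s=read_state();print(s['clock'],np.round(s['position'],4),np.round(s['ee_rot'],3).tolist(),np.round(s['ft_force'],1),round(s['gripper_width'],3),np.round(s['joint_pos'],1))
E
python3 -c "
from h import *
shot('top','t0');shot('side','s0');st()
for n in('top','side'):
  m=camera_model(n);print(np.round(m['camera_matrix'],1).tolist(),np.round(m['extrinsics'],3).tolist())"
```

```text
0.1 [0.2648 0.5658 0.2468] [[0.424, 0.906, -0.0], [0.906, -0.424, -0.001], [-0.001, 0.0, -1.0]] [ 0.  -0.8 -0. ] 1.001 [-66.2  19.1  -3.7  83.7   1.2  77.3  -5.1]
[[487.6, 0.0, 322.5], [0.0, 487.6, 248.6], [0.0, 0.0, 1.0]] [[0.0, -1.0, -0.002, -0.004], [-0.995, -0.0, -0.098, 0.537], [0.098, 0.002, -0.995, 1.179], [0.0, 0.0, 0.0, 1.0]]
[[600.2, 0.0, 315.8], [0.0, 600.2, 234.6], [0.0, 0.0, 1.0]] [[0.907, -0.421, -0.012, -0.485], [-0.326, -0.684, -0.653, 0.229], [0.267, 0.596, -0.757, 1.291], [0.0, 0.0, 0.0, 1.0]]
```

View pics/t0.png

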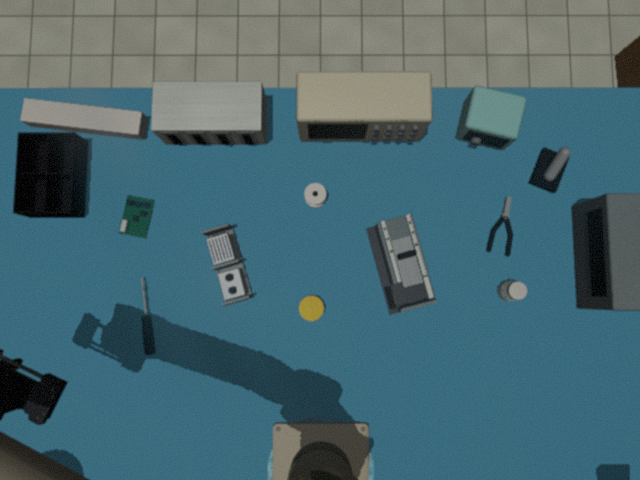

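View pics/s0.png

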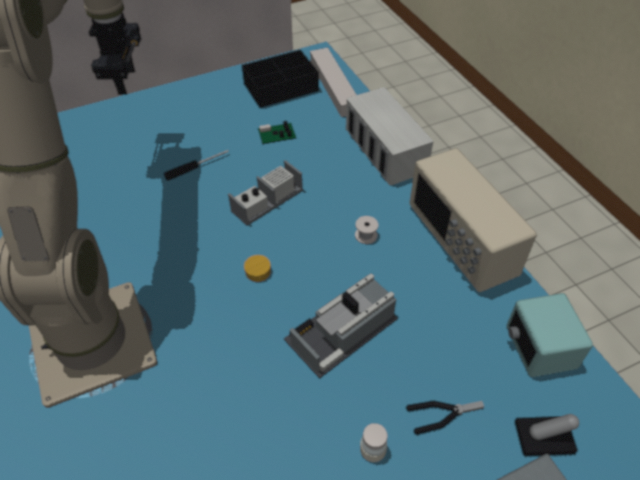

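The top view shows the rack at about (230,265), with the module in its upper stall (222,247) and the capped filter in the lower one (233,283). The jig is at (403,262) with its bay at the bottom (405,297). The side view shows brass contacts at (305,327), on the jig's world +y side. Next I measure heights and enlarge.

```bash
cat > m.py <<'E'
from h import *
p,w,d=load('t0')
def rect(name,box,z0,z1,col=None):
    u0,v0,u1,v1=box; m=np.zeros((480,640),bool); m[v0:v1,u0:u1]=1
    m&=(w[...,2]>z0)&(w[...,2]<z1)&(d>0)
    q=w[m][:,:2].astype(np.float32)
    r=cv2.minAreaRect(q*1000); print(name,len(q),np.round(r[0],1),np.round(r[1],1),round(r[2],1),'zmed',round(float(np.median(w[m][:,2])),4))
rect('rack',(195,215,265,315),.004,.09)
rect('rack>.05',(195,215,265,315),.05,.09)
rect('jig',(355,200,450,325),.004,.12)
rect('jig>57',(355,200,450,325),.055,.12)
rect('grip',(355,200,450,325),.09,.12)
a=cv2.resize(p[210:320,190:270],None,fx=5,fy=5,interpolation=3)
b=cv2.resize(p[205:315,360:445],None,fx=5,fy=5,interpolation=3)
cv2.imwrite('pics/c0.png',np.hstack([a,b])[...,::-1])
E
python3 m.py
```

```text
rack 2427 [500.7 230.6] [250.  174.5] 0.7 zmed 0.0483
rack>.05 1082 [497.6 230.2] [186.2  68.2] 16.6 zmed 0.062
jig 4450 [ 507.7 -203.6] [237.5 312.7] 89.7 zmed 0.0629
jig>57 2602 [ 501.9 -203.5] [221.2  89.7] 14.6 zmed 0.0699
grip 117 [ 517.5 -198.7] [14. 41.] 14.8 zmed 0.1059
```

View pics/c0.png

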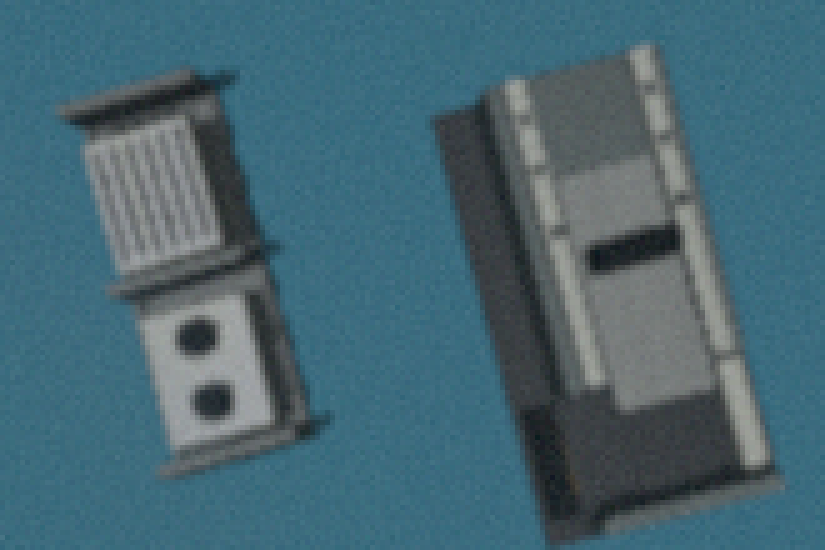

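The rack, jig and grip rectangles match the given sizes, with the jig at 14.6°, the rack at 16.6° and the lock about 17 mm open. Module grip, jig bay and lock positions follow from that, so I go above the lock grip first.

```bash
cat >> h.py <<'E'
def go(x,y,z,yaw):
    s=read_state();R=np.array(s['ee_rot']);d=np.array([x,y,z])-s['position']
    a=np.degrees(np.arctan2(R[1,0],R[0,0])); dz=-((yaw-a+180)%360-180)
    # tilt error in tool frame
    t=R.T@np.array([0,0,-1.]);rx,ry=np.degrees([-t[1],t[0]])
    st();print('tool offset mm',np.round(R.T@d*1000,1),'norm',round(np.linalg.norm(d)*1000,1),'rotvec',np.round([rx,ry,dz],2))
E
python3 -m inch '[{"offset":[-0.036,0.034,0],"delta_rot":[0,0,0],"fingers":0.087},{"offset":[-0.036,0.034,0],"delta_rot":[0,0,0],"fingers":0.087},{"offset":[-0.036,0.034,0],"delta_rot":[0,0,0],"fingers":0.087},{"offset":[-0.036,0.034,0],"delta_rot":[0,0,0],"fingers":0.087},{"offset":[-0.036,0.034,0],"delta_rot":[0,0,0],"fingers":0.087},{"offset":[-0.036,0.034,0],"delta_rot":[0,0,0],"fingers":0.087},{"offset":[-0.036,0.034,0],"delta_rot":[0,0,0],"fingers":0.087},{"offset":[-0.036,0.034,0],"delta_rot":[0,0,0],"fingers":0.087},{"offset":[-0.036,0.034,0],"delta_rot":[0,0,0],"fingers":0.087},{"offset":[-0.036,0.034,0],"delta_rot":[0,0,0],"fingers":0.087}]'
python3 -c "
from h import *
go(.5175,-.1987,.2,14.6)"
```

```text
clock: 1.1
position: [0.4176, 0.0932, 0.2424]
ee_rot: [[0.414, 0.91, -0.006], [0.91, -0.414, -0.003], [-0.006, -0.005, -1.0]]
ft_force: [1.4, 1.1, 0.2]
gripper_width: 0.998
1.1 [0.4176 0.0932 0.2424] [[0.414, 0.91, -0.006], [0.91, -0.414, -0.003], [-0.006, -0.005, -1.0]] [1.4 1.1 0.2] 0.998 [-38.7  -7.   18.6 112.5   2.4  74.6  44.7]
tool offset mm [-224.1  212.    42.6] norm 311.4 rotvec [-0.26  0.32 50.95]
```

```bash
python3 -m inch '[{"offset":[-0.036,0.034,0],"delta_rot":[0,0,0],"fingers":0.087},{"offset":[-0.036,0.034,0],"delta_rot":[0,0,0],"fingers":0.087},{"offset":[-0.036,0.034,0],"delta_rot":[0,0,0],"fingers":0.087},{"offset":[-0.036,0.034,0],"delta_rot":[0,0,0],"fingers":0.087},{"offset":[-0.036,0.034,0],"delta_rot":[0,0,0],"fingers":0.087},{"offset":[-0.036,0.034,0.005],"delta_rot":[0,0,0],"fingers":0.087},{"offset":[0,0,0.005],"delta_rot":[0,0,8.5],"fingers":0.087},{"offset":[0,0,0.01],"delta_rot":[0,0,8.5],"fingers":0.087},{"offset":[0,0,0.01],"delta_rot":[0,0,8.5],"fingers":0.087},{"offset":[0,0,0.01],"delta_rot":[0,0,8.5],"fingers":0.05}]'
python3 -m inch '[{"offset":[0,0,0],"delta_rot":[0,0,8.5],"fingers":0.05},{"offset":[0,0,0],"delta_rot":[0,0,8.5],"fingers":0.05}]'
python3 -c "
from h import *
go(.5175,-.1987,.105,14.6)"
```

```text
clock: 2.1
position: [0.5108, -0.2013, 0.2013]
ee_rot: [[0.857, 0.515, -0.005], [0.515, -0.857, -0.007], [-0.008, 0.004, -1.0]]
ft_force: [0.7, -0.2, -0.0]
gripper_width: 0.966
clock: 2.3
position: [0.5096, -0.2011, 0.1991]
ee_rot: [[0.971, 0.239, -0.009], [0.239, -0.971, -0.007], [-0.01, 0.005, -1.0]]
ft_force: [0.3, 0.1, 0.5]
gripper_width: 0.815
2.3 [ 0.5096 -0.2011  0.1991] [[0.971, 0.239, -0.009], [0.239, -0.971, -0.007], [-0.01, 0.005, -1.0]] [0.3 0.1 0.5] 0.815 [-24.1  14.2  47.1 101.1 -10.4  69.8  39.7]
tool offset mm [ 9.3 -0.9 94.1] norm 94.5 rotvec [ 0.27  0.59 -0.77]
```

```bash
python3 -m inch '[{"offset":[0.009,-0.001,0.02],"delta_rot":[0.2,0.5,-0.7],"fingers":0.05},{"offset":[0,0,0.03],"delta_rot":[0,0,0],"fingers":0.05},{"offset":[0,0,0.03],"delta_rot":[0,0,0],"fingers":0.05},{"offset":[0,0,0.012],"delta_rot":[0,0,0],"fingers":0.05},{"offset":[0,0,0],"delta_rot":[0,0,0],"fingers":0}, {"offset":[0,0,0],"delta_rot":[0,0,0],"fingers":0},{"offset":[0,0,0],"delta_rot":[0,0,0],"fingers":0},{"offset":[0,0,0],"delta_rot":[0,0,0],"fingers":0},{"offset":[0,0,0],"delta_rot":[0,0,0],"fingers":0}]'
python3 -c "
from h import *
go(.5175,-.1987,.105,14.6)"
```

```text
clock: 3.2
position: [0.5195, -0.1983, 0.1073]
ee_rot: [[0.969, 0.245, 0.002], [0.245, -0.969, -0.002], [0.002, 0.002, -1.0]]
ft_force: [-4.2, -1.2, -3.1]
gripper_width: 0.206
3.2 [ 0.5195 -0.1983  0.1073] [[0.969, 0.245, 0.002], [0.245, -0.969, -0.002], [0.002, 0.002, -1.0]] [-4.2 -1.2 -3.1] 0.206 [-20.6  21.6  44.1 105.6 -17.2  59.6  44.6]
tool offset mm [-2.  -0.1  2.3] norm 3.1 rotvec [ 0.12 -0.09 -0.4 ]
```

```bash
python3 -m inch '[{"offset":[0,0,0],"delta_rot":[0,0,0],"fingers":0},{"offset":[0,0,0],"delta_rot":[0,0,0],"fingers":0},{"offset":[0.012,0,0],"delta_rot":[0,0,0],"fingers":0},{"offset":[0.012,0,0],"delta_rot":[0,0,0],"fingers":0},{"offset":[0.012,0,0],"delta_rot":[0,0,0],"fingers":0},{"offset":[0.006,0,0],"delta_rot":[0,0,0],"fingers":0},{"offset":[0.004,0,0],"delta_rot":[0,0,0],"fingers":0},{"offset":[0.003,0,0],"delta_rot":[0,0,0],"fingers":0}]'
python3 -c "
from h import *
go(.5175+.0484,-.1987+.0126,.107,14.6)"
```

```text
clock: 4.0
position: [0.5639, -0.1867, 0.1072]
ee_rot: [[0.97, 0.244, -0.01], [0.244, -0.97, 0.001], [-0.009, -0.003, -1.0]]
ft_force: [-28.6, 0.9, 19.7]
gripper_width: 0.158
4.0 [ 0.5639 -0.1867  0.1072] [[0.97, 0.244, -0.01], [0.244, -0.97, 0.001], [-0.009, -0.003, -1.0]] [-28.6   0.9  19.7] 0.158 [-19.5  26.9  42.4  99.1 -20.   62.3  43.5]
tool offset mm [ 2.1 -0.1  0.1] norm 2.1 rotvec [-0.16  0.53 -0.48]
```

```bash
python3 -m inch '[{"offset":[0.003,0,0],"delta_rot":[0,0,0],"fingers":0},{"offset":[0.002,0,0],"delta_rot":[0,0,0],"fingers":0},{"offset":[0,0,0],"delta_rot":[0,0,0],"fingers":0}]'
python3 -m inch '[{"offset":[0,0,0],"delta_rot":[0,0,0],"fingers":0.05},{"offset":[0,0,0],"delta_rot":[0,0,0],"fingers":0.05},{"offset":[0,0,0],"delta_rot":[0,0,0],"fingers":0.05},{"offset":[0,0,-0.03],"delta_rot":[0,0,0],"fingers":0.087},{"offset":[0,0,-0.04],"delta_rot":[0,0,0],"fingers":0.087},{"offset":[0,0,-0.04],"delta_rot":[0,0,0],"fingers":0.087}]'
python3 -c "
from h import *
shot('top','t1');p,w,d=load('t1')
m=np.zeros((480,640),bool);m[200:325,355:450]=1;m&=(w[...,2]>.09)&(w[...,2]<.112)
r=cv2.minAreaRect(w[m][:,:2].astype(np.float32)*1000);print(m.sum(),r)
c=np.array([497.6,230.2]);e=np.array([.958,.286]);
go(.4976+.041*.958,.2302+.041*.286,.25,-73.4)"
```

```text
clock: 4.3
position: [0.5638, -0.1868, 0.1073]
ee_rot: [[0.971, 0.24, -0.02], [0.24, -0.971, 0.003], [-0.019, -0.008, -1.0]]
ft_force: [2.0, 1.2, -4.2]
gripper_width: 0.159
clock: 4.9
position: [0.5655, -0.1855, 0.2159]
ee_rot: [[0.97, 0.24, -0.025], [0.24, -0.971, 0.004], [-0.023, -0.01, -1.0]]
ft_force: [0.5, -0.2, 0.3]
gripper_width: 0.62
0 ((0.0, 0.0), (0.0, 0.0), 0.0)
4.95 [ 0.568  -0.1868  0.2229] [[0.971, 0.24, -0.016], [0.24, -0.971, 0.002], [-0.015, -0.006, -1.0]] [ 2.2 -0.4  5.3] 0.669 [-22.   21.1  45.6  91.2 -15.2  75.1  39.8]
tool offset mm [  72.2 -423.9  -25.5] norm 430.7 rotvec [-0.35  0.87 87.29]
```

```bash
python3 -m inch '[{"offset":[0.005,-0.045,-0.004],"delta_rot":[0,0,0],"fingers":0.087},{"offset":[0.008,-0.048,-0.004],"delta_rot":[0,0.4,0],"fingers":0.087},{"offset":[0.008,-0.048,-0.004],"delta_rot":[0,0.4,0],"fingers":0.087},{"offset":[0.008,-0.048,-0.004],"delta_rot":[0,0,0],"fingers":0.087},{"offset":[0.008,-0.048,-0.004],"delta_rot":[0,0,0],"fingers":0.087},{"offset":[0.008,-0.048,-0.004],"delta_rot":[0,0,0],"fingers":0.087},{"offset":[0.008,-0.048,-0.004],"delta_rot":[0,0,0],"fingers":0.087},{"offset":[0.008,-0.048,-0.004],"delta_rot":[0,0,0],"fingers":0.087}]'
python3 -c "
from h import *
shot('top','t2');p,w,d=load('t2')
m=np.zeros((480,640),bool);m[200:325,355:450]=1;m&=(w[...,2]>.09)&(w[...,2]<.112)
r=cv2.minAreaRect(w[m][:,:2].astype(np.float32)*1000);print(m.sum(),r)
print((np.array(r[0])-[491.7,-206.2])@[.9673,.2538])
shot('wrist','w0')
go(.4976+.041*.958,.2302+.041*.286,.25,-73.4)"
```

```text
clock: 5.75
position: [0.5404, 0.1992, 0.2621]
ee_rot: [[0.974, 0.225, 0.013], [0.225, -0.974, 0.007], [0.014, -0.004, -1.0]]
ft_force: [1.4, 0.7, -0.0]
gripper_width: 1.001
120 ((563.80810546875, -187.0334930419922), (14.114031791687012, 42.305328369140625), 15.87617015838623)
74.61462988586426
5.85 [0.539  0.2058 0.2614] [[0.972, 0.236, 0.012], [0.236, -0.972, 0.009], [0.014, -0.006, -1.0]] [ 0.2  0.4 -1.2] 1.0 [-55.4  13.   35.5  92.5  -7.9  76.2  -5.2]
tool offset mm [  6.3 -35.5  11.7] norm 37.9 rotvec [-0.32 -0.8  87.02]
```

View pics/w0.png

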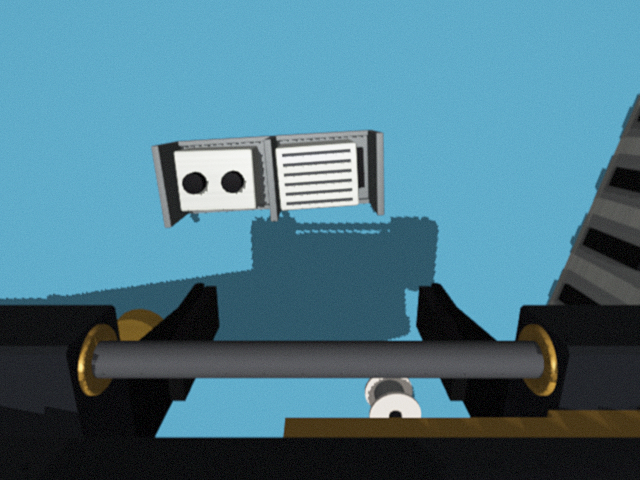

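Lock measures 74.6 mm in the jig's x, so it is open. The wrist view shows the module at (317,175) with its black plug on the right at (362,168), towards world +x, and the filter at (215,180).

```bash
python3 -c "
from h import *
p,w,d=load('w0')
m=np.zeros((480,640),bool);m[138:212,280:364]=1;m&=(w[...,2]>.05)&(w[...,2]<.075)&(p.min(2)>200)
m=cv2.morphologyEx(m.astype(np.uint8),cv2.MORPH_OPEN,np.ones((3,3)))
n,l,s,_=cv2.connectedComponentsWithStats(m);k=l>0
r=cv2.minAreaRect(w[k][:,:2].astype(np.float32)*1000);print(k.sum(),r,np.median(w[k][:,2]))
m=np.zeros((480,640),bool);m[120:240,145:390]=1;m&=(w[...,2]>.05)&(w[...,2]<.075)
print(cv2.minAreaRect(w[m][:,:2].astype(np.float32)*1000))
"
```

```text
3062 ((534.2181396484375, 241.19137573242188), (64.57200622558594, 50.49019241333008), 17.370222091674805) 0.06231605385505848
((497.6490783691406, 228.6318817138672), (186.49134826660156, 67.75557708740234), 16.732900619506836)
```

```bash
python3 -m inch '[{"offset":[0.003,-0.036,0.02],"delta_rot":[0,0,8.5],"fingers":0.087},{"offset":[0,0,0.02],"delta_rot":[0,0,8.5],"fingers":0.087},{"offset":[0,0,0.02],"delta_rot":[0,0,8.5],"fingers":0.087},{"offset":[0,0,0.02],"delta_rot":[0,0,8.5],"fingers":0.087},{"offset":[0,0,0.02],"delta_rot":[0,0,8.5],"fingers":0.087},{"offset":[0,0,0.01],"delta_rot":[0,0,8.5],"fingers":0.087},{"offset":[0,0,0],"delta_rot":[0,0,8.5],"fingers":0.087},{"offset":[0,0,0],"delta_rot":[0,0,8.5],"fingers":0.087},{"offset":[0,0,0],"delta_rot":[0,0,8.5],"fingers":0.087},{"offset":[0,0,0],"delta_rot":[0,0,8.5],"fingers":0.087}]'
python3 -c "
from h import *
go(.534,.2412,.048,-73.1)"
```

```text
clock: 6.85
position: [0.5372, 0.2468, 0.1475]
ee_rot: [[0.304, -0.952, 0.02], [-0.953, -0.304, 0.013], [-0.006, -0.023, -1.0]]
ft_force: [-1.2, -0.2, 0.1]
gripper_width: 1.005
6.85 [0.5372 0.2468 0.1475] [[0.304, -0.952, 0.02], [-0.953, -0.304, 0.013], [-0.006, -0.023, -1.0]] [-1.2 -0.2  0.1] 1.005 [-66.8  23.3  47.2  99.3 -19.   64.3 -86.3]
tool offset mm [ 5.1  7.  99.3] norm 99.7 rotvec [-1.3   0.37  0.79]
```

```bash
python3 -m inch '[{"offset":[0.005,0.007,0.01],"delta_rot":[-1.3,0.4,0.8],"fingers":0.087},{"offset":[0,0,0.01],"delta_rot":[0,0,0],"fingers":0.087},{"offset":[0,0,0],"delta_rot":[0,0,0],"fingers":0.087}]'
python3 -c "
from h import *
go(.534,.2412,.048,-73.1)"
```

```text
clock: 7.15
position: [0.5319, 0.2394, 0.1252]
ee_rot: [[0.294, -0.956, -0.001], [-0.956, -0.294, -0.002], [0.001, 0.001, -1.0]]
ft_force: [-1.2, 0.1, -0.5]
gripper_width: 1.0
7.15 [0.5319 0.2394 0.1252] [[0.294, -0.956, -0.001], [-0.956, -0.294, -0.002], [0.001, 0.001, -1.0]] [-1.2  0.1 -0.5] 1.0 [-66.   24.9  46.6 100.5 -19.9  63.4 -85.8]
tool offset mm [-1.2 -2.6 77.2] norm 77.2 rotvec [ 0.08 -0.08  0.21]
```

```bash
python3 -m inch '[{"offset":[-0.001,-0.0025,0.02],"delta_rot":[0,0,0],"fingers":0.087},{"offset":[0,0,0.025],"delta_rot":[0,0,0],"fingers":0.087},{"offset":[0,0,0.02],"delta_rot":[0,0,0],"fingers":0.087},{"offset":[0,0,0.01],"delta_rot":[0,0,0],"fingers":0.07},{"offset":[0,0,0],"delta_rot":[0,0,0],"fingers":0},{"offset":[0,0,0],"delta_rot":[0,0,0],"fingers":0},{"offset":[0,0,0],"delta_rot":[0,0,0],"fingers":0},{"offset":[0,0,0],"delta_rot":[0,0,0],"fingers":0},{"offset":[0,0,0],"delta_rot":[0,0,0],"fingers":0},{"offset":[0,0,0],"delta_rot":[0,0,0],"fingers":0}]'
python3 -c "
from h import *
go(.534,.2412,.048,-73.1)"
```

```text
clock: 8.15
position: [0.536, 0.2414, 0.0499]
ee_rot: [[0.308, -0.951, 0.002], [-0.951, -0.308, 0.002], [-0.001, -0.003, -1.0]]
ft_force: [0.6, 0.5, -3.0]
gripper_width: 0.595
8.15 [0.536  0.2414 0.0499] [[0.308, -0.951, 0.002], [-0.951, -0.308, 0.002], [-0.001, -0.003, -1.0]] [ 0.6  0.5 -3. ] 0.595 [-62.5  30.9  42.7 103.  -25.   55.8 -81.5]
tool offset mm [-0.4  1.9  1.9] norm 2.7 rotvec [-0.15  0.05  1.03]
```

```bash
python3 -m inch '[{"offset":[0,0,-0.01],"delta_rot":[0,0,0],"fingers":0},{"offset":[0,0,-0.02],"delta_rot":[0,0,0],"fingers":0},{"offset":[0,0,-0.03],"delta_rot":[0,0,0],"fingers":0},{"offset":[0,0,-0.03],"delta_rot":[0,0,0],"fingers":0},{"offset":[0,0,-0.03],"delta_rot":[0,0,0],"fingers":0},{"offset":[0,0,0],"delta_rot":[0,0,0],"fingers":0}]'
python3 -c "
from h import *
go(.535,.03,.16,14.6)"
```

```text
clock: 8.75
position: [0.5354, 0.2403, 0.1767]
ee_rot: [[0.307, -0.952, 0.002], [-0.952, -0.307, 0.0], [0.0, -0.002, -1.0]]
ft_force: [-0.7, -0.5, -2.5]
gripper_width: 0.595
8.75 [0.5354 0.2403 0.1767] [[0.307, -0.952, 0.002], [-0.952, -0.307, 0.0], [0.0, -0.002, -1.0]] [-0.7 -0.5 -2.5] 0.595 [-67.3  21.9  48.3  97.2 -17.4  68.7 -86.8]
tool offset mm [200.   64.9  16.6] norm 210.9 rotvec [-1.100e-01 -1.000e-02 -8.675e+01]
```

```bash
python3 -m inch '[{"offset":[0.033,0.011,0],"delta_rot":[0,0,0],"fingers":0},{"offset":[0.033,0.011,0],"delta_rot":[0,0,0],"fingers":0},{"offset":[0.033,0.011,0],"delta_rot":[0,0,0],"fingers":0},{"offset":[0.033,0.011,0],"delta_rot":[0,0,0],"fingers":0},{"offset":[0.033,0.011,0],"delta_rot":[0,0,0],"fingers":0},{"offset":[0.03,0.01,0],"delta_rot":[0,0,0],"fingers":0},{"offset":[0,0,0],"delta_rot":[0,0,-8.5],"fingers":0},{"offset":[0,0,0],"delta_rot":[0,0,-8.5],"fingers":0},{"offset":[0,0,0],"delta_rot":[0,0,-8.5],"fingers":0},{"offset":[0,0,0],"delta_rot":[0,0,-8.5],"fingers":0}]'
python3 -m inch '[{"offset":[0,0,0],"delta_rot":[0,0,-8.5],"fingers":0},{"offset":[0,0,0.01],"delta_rot":[0,0,-8.5],"fingers":0},{"offset":[0,0,0.01],"delta_rot":[0,0,-8.5],"fingers":0},{"offset":[0,0,0.01],"delta_rot":[0,0,-8.5],"fingers":0},{"offset":[0,0,0.01],"delta_rot":[0,0,-8.5],"fingers":0},{"offset":[0,0,0.01],"delta_rot":[0,0,-8.5],"fingers":0},{"offset":[0,0,0],"delta_rot":[0,0,0],"fingers":0}]'
python3 -c "
from h import *
go(.535,.03,.044,14.6)"
```

```text
clock: 9.75
position: [0.5295, 0.0259, 0.1743]
ee_rot: [[0.794, -0.607, -0.002], [-0.607, -0.794, 0.002], [-0.003, -0.0, -1.0]]
ft_force: [0.7, 0.3, -2.7]
gripper_width: 0.596
clock: 10.45
position: [0.5261, 0.0247, 0.1202]
ee_rot: [[0.969, 0.248, -0.007], [0.248, -0.969, 0.002], [-0.006, -0.003, -1.0]]
ft_force: [-0.9, -0.1, -3.5]
gripper_width: 0.596
10.45 [0.5261 0.0247 0.1202] [[0.969, 0.248, -0.007], [0.248, -0.969, 0.002], [-0.006, -0.003, -1.0]] [-0.9 -0.1 -3.5] 0.596 [-41.9  15.6  39.4 108.6 -11.5  60.1  16.6]
tool offset mm [10.4 -2.6 76.2] norm 76.9 rotvec [-0.2   0.36 -0.27]
```

```bash
python3 -m inch '[{"offset":[0.004,0,0.025],"delta_rot":[-0.2,0.4,-0.3],"fingers":0},{"offset":[0,0,0.025],"delta_rot":[0,0,0],"fingers":0},{"offset":[0,0,0.015],"delta_rot":[0,0,0],"fingers":0},{"offset":[0,0,0.005],"delta_rot":[0,0,0],"fingers":0},{"offset":[0,0,0.002],"delta_rot":[0,0,0],"fingers":0},{"offset":[0,0,0.002],"delta_rot":[0,0,0],"fingers":0},{"offset":[0,0,0],"delta_rot":[0,0,0],"fingers":0}]'
python3 -c "
from h import *
go(.535,.03,.044,14.6)"
```

```text
clock: 11.15
position: [0.5313, 0.0257, 0.0469]
ee_rot: [[0.973, 0.229, 0.004], [0.229, -0.973, 0.001], [0.004, 0.0, -1.0]]
ft_force: [-0.3, 0.0, -2.9]
gripper_width: 0.592
11.15 [0.5313 0.0257 0.0469] [[0.973, 0.229, 0.004], [0.229, -0.973, 0.001], [0.004, 0.0, -1.0]] [-0.3  0.  -2.9] 0.592 [-39.2  22.5  37.  111.4 -17.2  51.4  19.7]
tool offset mm [ 4.6 -3.3  3. ] norm 6.4 rotvec [ 0.   -0.23 -1.37]
```

```bash
python3 -m inch '[{"offset":[0,0,0.002],"delta_rot":[0,0,-0.9],"fingers":0},{"offset":[0,0,0.0015],"delta_rot":[0,0,0],"fingers":0},{"offset":[0,0,0.0015],"delta_rot":[0,0,0],"fingers":0}]'
```

```text
clock: 11.45
position: [0.5325, 0.026, 0.0433]
ee_rot: [[0.97, 0.245, 0.007], [0.245, -0.97, 0.002], [0.007, -0.0, -1.0]]
ft_force: [-4.0, -0.6, 16.1]
gripper_width: 0.595
```

Contact on the bench. Release, rise and turn the tool.

```bash
python3 -m inch '[{"offset":[0,0,0],"delta_rot":[0,0,0],"fingers":0.07},{"offset":[0,0,0],"delta_rot":[0,0,0],"fingers":0.075},{"offset":[0,0,0],"delta_rot":[0,0,0],"fingers":0.075},{"offset":[0,0,0],"delta_rot":[0,0,0],"fingers":0.075},{"offset":[0,0,-0.03],"delta_rot":[0,0,0],"fingers":0.087},{"offset":[0,0,-0.04],"delta_rot":[0,0,0],"fingers":0.087},{"offset":[0,0,-0.04],"delta_rot":[0,0,0],"fingers":0.087},{"offset":[0,0,-0.04],"delta_rot":[0,0,8.5],"fingers":0.087},{"offset":[0,0,-0.03],"delta_rot":[0,0,8.5],"fingers":0.087},{"offset":[0,0,0],"delta_rot":[0,0,8.5],"fingers":0.087}]'
python3 -m inch '[{"offset":[0,0,0],"delta_rot":[0,0,8.5],"fingers":0.087},{"offset":[0,0,0],"delta_rot":[0,0,8.5],"fingers":0.087},{"offset":[0,0,0],"delta_rot":[0,0,8.5],"fingers":0.087},{"offset":[0,0,0],"delta_rot":[0,0,8.5],"fingers":0.087},{"offset":[0,0,0],"delta_rot":[0,0,8.5],"fingers":0.087},{"offset":[0,0,0],"delta_rot":[0,0,8.5],"fingers":0.087},{"offset":[0,0,0],"delta_rot":[0,0,8.5],"fingers":0.087},{"offset":[0,0,0],"delta_rot":[0,0,4],"fingers":0.087}]'
python3 -c "
from h import *
shot('wrist','w1');shot('side','s1')
go(.5325,.026,.12,-75.4)"
```

```text
clock: 12.45
position: [0.531, 0.0248, 0.2305]
ee_rot: [[0.979, -0.206, 0.006], [-0.206, -0.979, 0.002], [0.006, -0.003, -1.0]]
ft_force: [0.1, 0.1, 0.3]
gripper_width: 0.998
clock: 13.25
position: [0.5316, 0.0246, 0.2328]
ee_rot: [[0.236, -0.972, 0.01], [-0.972, -0.236, 0.005], [-0.002, -0.011, -1.0]]
ft_force: [-0.8, -0.2, 0.2]
gripper_width: 1.0
13.35 [0.5316 0.0247 0.2328] [[0.24, -0.971, 0.01], [-0.971, -0.24, 0.005], [-0.002, -0.011, -1.0]] [0.6 0.  0.7] 1.0 [-54.    9.   51.8 101.7  -7.7  72.3 -76.3]
tool offset mm [ -0.8  -0.  112.8] norm 112.8 rotvec [-0.61  0.12 -0.69]
```

View pics/w1.png

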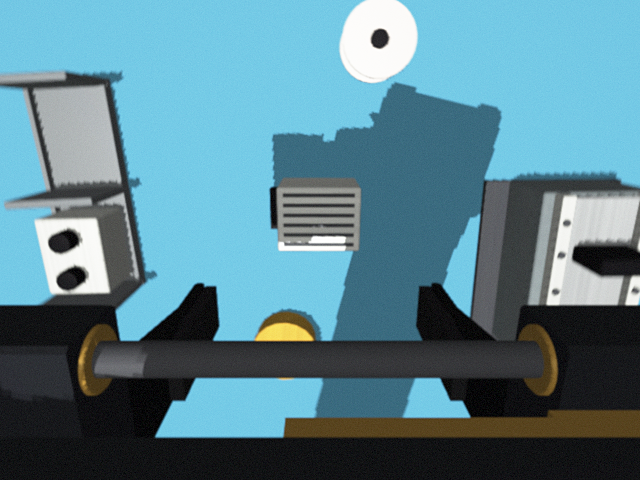

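Module stands upright on the bench at (318,215), with the plug at the left (273,205), world +y. The fingers are at right angles to before.

```bash
python3 -c "
from h import *
p,w,d=load('w1')
m=np.zeros((480,640),bool);m[160:270,250:390]=1;m&=(w[...,2]>.05)&(w[...,2]<.062)
r=cv2.minAreaRect(w[m][:,:2].astype(np.float32)*1000);print(m.sum(),r,np.median(w[m][:,2]))
p,w,d=load('s1')
m=np.zeros((480,640),bool);m[150:320,230:400]=1;m&=(w[...,2]>.05)&(w[...,2]<.062)&(abs(w[...,0]-.53)<.06)&(abs(w[...,1]-.03)<.06)
r=cv2.minAreaRect(w[m][:,:2].astype(np.float32)*1000);print(m.sum(),r)
"
```

```text
5292 ((533.3472290039062, 24.645719528198242), (51.66475296020508, 65.95391082763672), 13.9576416015625) 0.056308553128875186
519 ((533.0844116210938, 21.384014129638672), (56.77260971069336, 71.24579620361328), 14.765108108520508)
```

```bash
python3 -m inch '[{"offset":[-0.001,-0.002,0.03],"delta_rot":[-0.6,0.1,0],"fingers":0.087},{"offset":[0,0,0.03],"delta_rot":[0,0,0],"fingers":0.087},{"offset":[0,0,0.03],"delta_rot":[0,0,0],"fingers":0.087},{"offset":[0,0,0.01],"delta_rot":[0,0,0],"fingers":0.087},{"offset":[0,0,0],"delta_rot":[0,0,0],"fingers":0.087}]'
python3 -c "
from h import *
go(.533,.0248,.05,-76)"
```

```text
clock: 13.85
position: [0.5349, 0.0269, 0.1311]
ee_rot: [[0.253, -0.967, 0.003], [-0.967, -0.253, 0.002], [-0.001, -0.003, -1.0]]
ft_force: [-0.5, -0.2, -0.3]
gripper_width: 0.999
13.85 [0.5349 0.0269 0.1311] [[0.253, -0.967, 0.003], [-0.967, -0.253, 0.002], [-0.001, -0.003, -1.0]] [-0.5 -0.2 -0.3] 0.999 [-49.8  17.6  49.2 107.6 -15.2  61.4 -69.9]
tool offset mm [ 1.6  2.6 81.1] norm 81.2 rotvec [-0.18  0.06  0.67]
```

```bash
python3 -m inch '[{"offset":[0.0015,0.0025,0.02],"delta_rot":[0,0,0.7],"fingers":0.087},{"offset":[0,0,0.025],"delta_rot":[0,0,0],"fingers":0.087},{"offset":[0,0,0.025],"delta_rot":[0,0,0],"fingers":0.087},{"offset":[0,0,0.009],"delta_rot":[0,0,0],"fingers":0.087},{"offset":[0,0,0],"delta_rot":[0,0,0],"fingers":0.06},{"offset":[0,0,0],"delta_rot":[0,0,0],"fingers":0},{"offset":[0,0,0],"delta_rot":[0,0,0],"fingers":0},{"offset":[0,0,0],"delta_rot":[0,0,0],"fingers":0},{"offset":[0,0,0],"delta_rot":[0,0,0],"fingers":0}]'
python3 -c "
from h import *
go(.533,.0248,.05,-76)"
```

```text
clock: 14.75
position: [0.5403, 0.0263, 0.061]
ee_rot: [[0.248, -0.969, 0.016], [-0.969, -0.248, 0.007], [-0.003, -0.017, -1.0]]
ft_force: [-0.3, -0.6, -3.0]
gripper_width: 0.756
14.75 [0.5403 0.0263 0.061 ] [[0.248, -0.969, 0.016], [-0.969, -0.248, 0.007], [-0.003, -0.017, -1.0]] [-0.3 -0.6 -3. ] 0.756 [-45.8  24.   45.6 110.5 -21.7  53.3 -65.3]
tool offset mm [-0.3  7.6 10.9] norm 13.3 rotvec [-1.    0.15  0.35]
```

Gripped at 65.8 mm, but 7 mm off centre and 10 mm high, so I reopen, correct and regrip.

```bash
python3 -m inch '[{"offset":[0,0,0],"delta_rot":[0,0,0],"fingers":0.087},{"offset":[0,0,0],"delta_rot":[0,0,0],"fingers":0.087},{"offset":[0,0,0],"delta_rot":[0,0,0],"fingers":0.087}]'
python3 -c "
from h import *
go(.533,.0248,.05,-76);shot('wrist','w2')
p,w,d=load('w2')
m=(w[...,2]>.05)&(w[...,2]<.062)&(abs(w[...,0]-.533)<.06)&(abs(w[...,1]-.025)<.04)
print(m.sum(),cv2.minAreaRect(w[m][:,:2].astype(np.float32)*1000))"
```

```text
clock: 15.05
position: [0.5408, 0.0265, 0.0618]
ee_rot: [[0.248, -0.969, 0.017], [-0.969, -0.248, 0.007], [-0.003, -0.019, -1.0]]
ft_force: [-0.3, -0.0, 0.2]
gripper_width: 0.94
15.05 [0.5408 0.0265 0.0618] [[0.248, -0.969, 0.017], [-0.969, -0.248, 0.007], [-0.003, -0.019, -1.0]] [-0.3 -0.   0.2] 0.94 [-45.8  23.9  45.7 110.4 -21.7  53.3 -65.3]
tool offset mm [-0.3  8.2 11.7] norm 14.3 rotvec [-1.08  0.16  0.36]
14166 ((534.4601440429688, 22.600299835205078), (53.274864196777344, 86.70051574707031), 13.830283164978027)
```

```bash
python3 -m inch '[{"offset":[0,0.008,0.004],"delta_rot":[-1.1,0.2,0.3],"fingers":0.087},{"offset":[0,0,0.003],"delta_rot":[0,0,0],"fingers":0.087},{"offset":[0,0,0],"delta_rot":[0,0,0],"fingers":0.087}]'
python3 -c "
from h import *
go(.5335,.0248,.05,-76)"
```

```text
clock: 15.4
position: [0.5322, 0.0243, 0.054]
ee_rot: [[0.242, -0.97, -0.002], [-0.97, -0.242, -0.002], [0.001, 0.003, -1.0]]
ft_force: [-0.0, -0.2, 0.3]
gripper_width: 0.998
15.4 [0.5322 0.0243 0.054 ] [[0.242, -0.97, -0.002], [-0.97, -0.242, -0.002], [0.001, 0.003, -1.0]] [-0.  -0.2  0.3] 0.998 [-45.9  24.5  45.6 111.  -21.5  53.5 -65.7]
tool offset mm [-0.2 -1.4  4. ] norm 4.2 rotvec [ 0.15 -0.05  0.03]
```

```bash
python3 -m inch '[{"offset":[0,-0.001,0.003],"delta_rot":[0,0,0],"fingers":0.06},{"offset":[0,0,0],"delta_rot":[0,0,0],"fingers":0},{"offset":[0,0,0],"delta_rot":[0,0,0],"fingers":0},{"offset":[0,0,0],"delta_rot":[0,0,0],"fingers":0},{"offset":[0,0,0],"delta_rot":[0,0,0],"fingers":0},{"offset":[0,0,0],"delta_rot":[0,0,0],"fingers":0}]'
python3 -c "
from h import *
go(.5335,.0248,.05,-76)"
```

```text
clock: 16.0
position: [0.5332, 0.0245, 0.0504]
ee_rot: [[0.242, -0.97, -0.003], [-0.97, -0.242, -0.002], [0.001, 0.003, -1.0]]
ft_force: [-0.2, -0.2, -0.9]
gripper_width: 0.756
16.0 [0.5332 0.0245 0.0504] [[0.242, -0.97, -0.003], [-0.97, -0.242, -0.002], [0.001, 0.003, -1.0]] [-0.2 -0.2 -0.9] 0.756 [-45.6  25.   45.3 110.9 -21.9  53.2 -65.4]
tool offset mm [-0.2 -0.4  0.4] norm 0.6 rotvec [ 0.17 -0.06  0.03]
```

```bash
python3 -m inch '[{"offset":[0,0,-0.01],"delta_rot":[0,0,0],"fingers":0},{"offset":[0,0,-0.025],"delta_rot":[0,0,0],"fingers":0},{"offset":[0,0,-0.03],"delta_rot":[0,0,0],"fingers":0},{"offset":[0,0,-0.03],"delta_rot":[0,0,0],"fingers":0},{"offset":[0,0,-0.03],"delta_rot":[0,0,0],"fingers":0},{"offset":[0,0,-0.01],"delta_rot":[0,0,0],"fingers":0}]'
python3 -c "
from h import *
go(.4318,-.2219,.19,-75.4)"
```

```text
clock: 16.6
position: [0.5313, 0.0234, 0.1905]
ee_rot: [[0.24, -0.971, -0.008], [-0.971, -0.24, -0.004], [0.002, 0.009, -1.0]]
ft_force: [1.2, -1.6, -3.5]
gripper_width: 0.759
16.6 [0.5313 0.0234 0.1905] [[0.24, -0.971, -0.008], [-0.971, -0.24, -0.004], [0.002, 0.009, -1.0]] [ 1.2 -1.6 -3.5] 0.759 [-52.8  13.1  51.9 104.  -10.8  68.7 -73.7]
tool offset mm [214.2 155.5   2.3] norm 264.7 rotvec [ 0.51 -0.11 -0.71]
```

```bash
python3 -m inch '[{"offset":[0.035,0.025,0],"delta_rot":[0.5,0,0],"fingers":0},{"offset":[0.035,0.025,0],"delta_rot":[0,0,0],"fingers":0},{"offset":[0.035,0.026,0],"delta_rot":[0,0,0],"fingers":0},{"offset":[0.035,0.026,0],"delta_rot":[0,0,0],"fingers":0},{"offset":[0.035,0.026,0],"delta_rot":[0,0,0],"fingers":0},{"offset":[0.03,0.02,0],"delta_rot":[0,0,-0.5],"fingers":0},{"offset":[0.005,0.003,0],"delta_rot":[0,0,0],"fingers":0},{"offset":[0,0,0],"delta_rot":[0,0,0],"fingers":0}]'
python3 -c "
from h import *
go(.4318,-.2219,.0564,-75.4);shot('wrist','w3')"
```

```text
clock: 17.4
position: [0.4305, -0.2235, 0.1899]
ee_rot: [[0.252, -0.968, 0.003], [-0.968, -0.252, 0.003], [-0.002, -0.003, -1.0]]
ft_force: [0.2, 0.2, -3.4]
gripper_width: 0.757
17.4 [ 0.4305 -0.2235  0.1899] [[0.252, -0.968, 0.003], [-0.968, -0.252, 0.003], [-0.002, -0.003, -1.0]] [ 0.2  0.2 -3.4] 0.757 [-38.3   3.9  63.8 111.2  -4.   67.1 -48.4]
tool offset mm [ -1.   -1.2 133.5] norm 133.5 rotvec [-0.18  0.11 -0.03]
```

View pics/w3.png

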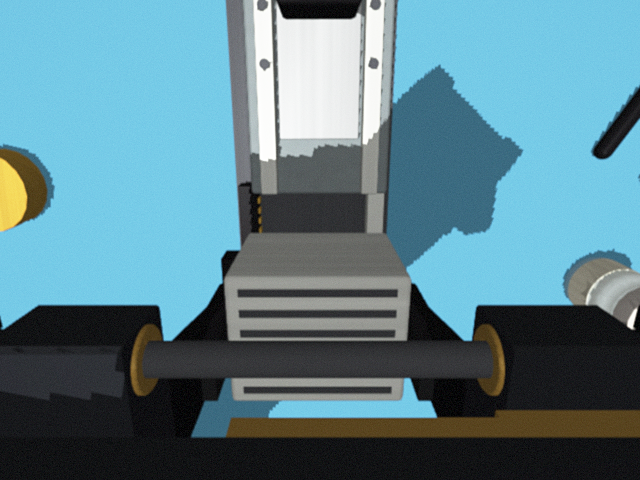

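The held module sits squarely above the bay, the lock is well clear, and the contacts are at the left (255,215). A quick check of the jig pose from this close view.

```bash
python3 -c "
from h import *
p,w,d=load('w3')
o=np.array([.4917,-.2062]);a=np.radians(14.6);ex=np.array([np.cos(a),np.sin(a)]);ey=np.array([-ex[1],ex[0]])
m=np.zeros((480,640),bool);m[5:232,225:400]=1;m&=(w[...,2]>.058)&(w[...,2]<.08)
q=(w[m][:,:2]-o)*1000;X=q@ex;Y=q@ey
print(m.sum(),np.percentile(X,[0.2,1,2]),np.percentile(Y,[.2,1,99,99.8]))
for x0 in(-30,0,30):
  k=abs(X-x0)<6;print(x0,np.percentile(Y[k],[1,99]))
print((np.array([.4305,-.2235])-o)@np.array([ex,ey]).T*1000)
# held module top
m=(w[...,2]>.17)&(w[...,2]<.2);m[:236]=0;m[:,:232]=0;m[:,402:]=0;m[335:]=0
q=(w[m][:,:2]-o)*1000;print(m.sum(),np.percentile(q@ex,[1,99]),np.percentile(q@ey,[1,99]),np.median(w[m][:,2]))"
```

```text
26080 [-32.46409504 -30.90237715 -29.5286904 ] [-45.57175373 -44.68397218  41.0648094   41.88506652]
-30 [-44.72173688  40.70517398]
0 [-44.60158797  40.91704403]
30 [-44.59746337  41.00556539]
[-63.58460113  -1.31472392]
13830 [-58.84859594 -36.53045086] [-30.72168421  28.93886644] 0.19554855458654716
```

```bash
python3 -m inch '[{"offset":[-0.001,-0.001,0.015],"delta_rot":[-0.2,0,0],"fingers":0},{"offset":[0,0,0.02],"delta_rot":[0,0,0],"fingers":0},{"offset":[0,0,0.015],"delta_rot":[0,0,0],"fingers":0},{"offset":[0,0,0.008],"delta_rot":[0,0,0],"fingers":0},{"offset":[0,0,0],"delta_rot":[0,0,0],"fingers":0}]'
python3 -c "
from h import *
go(.4314,-.2226,.0564,-75.4)"
```

```text
clock: 17.95
position: [0.4345, -0.2146, 0.129]
ee_rot: [[0.261, -0.965, -0.002], [-0.965, -0.261, 0.003], [-0.004, 0.001, -1.0]]
ft_force: [-0.2, -0.1, -1.6]
gripper_width: 0.755
17.95 [ 0.4345 -0.2146  0.129 ] [[0.261, -0.965, -0.002], [-0.965, -0.261, 0.003], [-0.004, 0.001, -1.0]] [-0.2 -0.1 -1.6] 0.755 [-34.5  12.   61.7 114.9 -12.3  60.1 -42. ]
tool offset mm [ 7.2  5.  72.5] norm 73.1 rotvec [0.06 0.22 0.56]
```

```bash
python3 -m inch '[{"offset":[0.007,0.005,0],"delta_rot":[0,0.2,0.5],"fingers":0},{"offset":[0,0,0.004],"delta_rot":[0,0,0],"fingers":0},{"offset":[0,0,0],"delta_rot":[0,0,0],"fingers":0}]'
python3 -c "
from h import *
go(.4314,-.2226,.0564,-75.4)"
```

```text
clock: 18.25
position: [0.4324, -0.2225, 0.1259]
ee_rot: [[0.254, -0.967, 0.0], [-0.967, -0.254, -0.0], [0.0, -0.0, -1.0]]
ft_force: [0.6, 0.8, -3.1]
gripper_width: 0.758
18.25 [ 0.4324 -0.2225  0.1259] [[0.254, -0.967, 0.0], [-0.967, -0.254, -0.0], [0.0, -0.0, -1.0]] [ 0.6  0.8 -3.1] 0.758 [-33.5  12.6  61.7 115.  -12.8  59.6 -41.1]
tool offset mm [-0.2  1.  69.5] norm 69.5 rotvec [-0.01 -0.03  0.12]
```

```bash
python3 -m inch '[{"offset":[0,0.001,0.008],"delta_rot":[0,0,0],"fingers":0},{"offset":[0.001,0.0005,0.008],"delta_rot":[0,0,0],"fingers":0},{"offset":[0,0,0],"delta_rot":[0,0,0],"fingers":0}]'
python3 -c "
from h import *
go(.4314,-.2226,.0564,-75.4)"
```

```text
clock: 18.55
position: [0.4317, -0.224, 0.1092]
ee_rot: [[0.254, -0.967, 0.002], [-0.967, -0.254, 0.0], [0.0, -0.002, -1.0]]
ft_force: [-0.4, -0.3, -2.9]
gripper_width: 0.753
18.55 [ 0.4317 -0.224   0.1092] [[0.254, -0.967, 0.002], [-0.967, -0.254, 0.0], [0.0, -0.002, -1.0]] [-0.4 -0.3 -2.9] 0.753 [-31.8  14.5  60.6 115.9 -15.1  57.6 -39.1]
tool offset mm [-1.4  0.  52.8] norm 52.8 rotvec [-0.12 -0.02  0.12]
```

```bash
python3 -m inch '[{"offset":[-0.001,0,0.008],"delta_rot":[0,0,0],"fingers":0},{"offset":[0,0,0.008],"delta_rot":[0,0,0],"fingers":0},{"offset":[0,0,0.006],"delta_rot":[0,0,0],"fingers":0},{"offset":[0,0,0],"delta_rot":[0,0,0],"fingers":0}]'
python3 -c "
from h import *
go(.4314,-.2226,.0564,-75.4)"
```

```text
clock: 18.95
position: [0.4311, -0.2229, 0.0847]
ee_rot: [[0.254, -0.967, 0.001], [-0.967, -0.254, 0.0], [0.0, -0.001, -1.0]]
ft_force: [0.2, -0.4, -2.4]
gripper_width: 0.753
18.95 [ 0.4311 -0.2229  0.0847] [[0.254, -0.967, 0.001], [-0.967, -0.254, 0.0], [0.0, -0.001, -1.0]] [ 0.2 -0.4 -2.4] 0.753 [-29.6  17.3  58.6 117.1 -18.1  55.  -36.8]
tool offset mm [-0.2 -0.3 28.3] norm 28.3 rotvec [-0.06 -0.01  0.12]
```

```bash
python3 -m inch '[{"offset":[0,0,0.008],"delta_rot":[0,0,0],"fingers":0},{"offset":[0,0,0.008],"delta_rot":[0,0,0],"fingers":0},{"offset":[0,0,0.005],"delta_rot":[0,0,0],"fingers":0},{"offset":[0,0,0.002],"delta_rot":[0,0,0],"fingers":0},{"offset":[0,0,0],"delta_rot":[0,0,0],"fingers":0}]'
python3 -c "
from h import *
go(.4314,-.2226,.0564,-75.4)"
```

```text
clock: 19.45
position: [0.4312, -0.223, 0.0595]
ee_rot: [[0.254, -0.967, 0.001], [-0.967, -0.254, -0.0], [0.0, -0.001, -1.0]]
ft_force: [0.0, -0.1, -2.6]
gripper_width: 0.747
19.45 [ 0.4312 -0.223   0.0595] [[0.254, -0.967, 0.001], [-0.967, -0.254, -0.0], [0.0, -0.001, -1.0]] [ 0.  -0.1 -2.6] 0.747 [-27.1  20.3  56.2 118.  -21.4  52.3 -34.4]
tool offset mm [-0.3 -0.3  3.1] norm 3.1 rotvec [-0.03 -0.02  0.12]
```

```bash
python3 -m inch '[{"offset":[0,0,0.0015],"delta_rot":[0,0,0],"fingers":0},{"offset":[0,0,0.0015],"delta_rot":[0,0,0],"fingers":0},{"offset":[0,0,0.001],"delta_rot":[0,0,0],"fingers":0}]'
```

```text
clock: 19.75
position: [0.4317, -0.2231, 0.0563]
ee_rot: [[0.254, -0.967, 0.001], [-0.967, -0.254, 0.0], [-0.0, -0.001, -1.0]]
ft_force: [-8.8, 6.2, 23.1]
gripper_width: 0.753
```

```bash
python3 -m inch '[{"offset":[0,0,0],"delta_rot":[0,0,0],"fingers":0.075},{"offset":[0,0,0],"delta_rot":[0,0,0],"fingers":0.08},{"offset":[0,0,0],"delta_rot":[0,0,0],"fingers":0.083},{"offset":[0,0,0],"delta_rot":[0,0,0],"fingers":0.083}]'
python3 -c "
from h import *
go(.4314,-.2226,.19,-75.4)"
```

```text
clock: 20.15
position: [0.4329, -0.2235, 0.0573]
ee_rot: [[0.254, -0.967, 0.004], [-0.967, -0.254, 0.0], [0.001, -0.004, -1.0]]
ft_force: [0.2, 0.1, 0.3]
gripper_width: 0.938
20.15 [ 0.4329 -0.2235  0.0573] [[0.254, -0.967, 0.004], [-0.967, -0.254, 0.0], [0.001, -0.004, -1.0]] [0.2 0.1 0.3] 0.938 [-26.6  20.6  55.9 118.  -21.9  52.  -34. ]
tool offset mm [  -1.1    0.7 -132.7] norm 132.7 rotvec [-0.23 -0.05  0.13]
```

Straight up slowly first, then faster.

```bash
python3 -m inch '[{"offset":[0,0,-0.01],"delta_rot":[0,0,0],"fingers":0.083},{"offset":[0,0,-0.015],"delta_rot":[0,0,0],"fingers":0.083},{"offset":[0,0,-0.02],"delta_rot":[0,0,0],"fingers":0.083},{"offset":[0,0,-0.03],"delta_rot":[0,0,0],"fingers":0.083},{"offset":[0,0,-0.03],"delta_rot":[0,0,0],"fingers":0.083},{"offset":[0,0,-0.03],"delta_rot":[0,0,0],"fingers":0.083},{"offset":[0,0,0],"delta_rot":[0,0,0],"fingers":0.083}]'
python3 -c "
from h import *
shot('wrist','w4')
p,w,d=load('w4')
o=np.array([.4917,-.2062]);a=np.radians(14.6);ex=np.array([np.cos(a),np.sin(a)]);ey=np.array([-ex[1],ex[0]])
q=(w[...,:2]-o)*1000;X=q@ex;Y=q@ey
m=(w[...,2]>.055)&(w[...,2]<.07)&(X>-91)&(X<-33)&(abs(Y)<45)
print(m.sum(),cv2.minAreaRect(np.stack([X[m],Y[m]],-1).astype(np.float32)),np.median(w[m][:,2]))
go(.5638,-.187,.107,14.6)"
```

```text
clock: 20.85
position: [0.4311, -0.2255, 0.1998]
ee_rot: [[0.25, -0.968, 0.002], [-0.968, -0.25, -0.001], [0.001, -0.002, -1.0]]
ft_force: [-0.1, 0.4, 0.0]
gripper_width: 0.953
6807 ((-61.55498123168945, -1.0170631408691406), (66.18222045898438, 52.31584548950195), 89.90254974365234) 0.06229300955681203
20.9 [ 0.4305 -0.2248  0.1981] [[0.251, -0.968, 0.0], [-0.968, -0.251, -0.0], [0.0, -0.0, -1.0]] [0.2 0.  0.2] 0.955 [-40.5   3.3  65.8 110.5  -3.2  68.1 -48.9]
tool offset mm [  -3.2 -138.5   91.2] norm 165.8 rotvec [-1.000e-02 -2.000e-02 -9.008e+01]
```

View pics/w4.png

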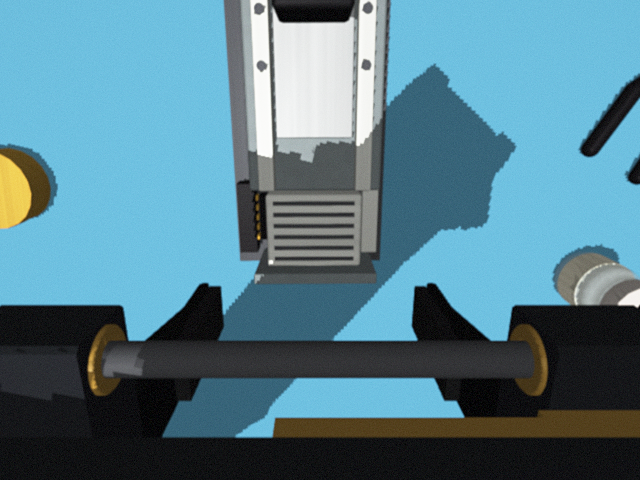

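The module is seated at jig (-61.6, -1.0) mm with its top at 62 mm, upright beside the contacts (255,215). The lock is still open. Now to the lock grip.

```bash
python3 -m inch '[{"offset":[0,-0.045,0],"delta_rot":[0,0,0],"fingers":0.06},{"offset":[0,-0.045,0],"delta_rot":[0,0,0],"fingers":0.06},{"offset":[-0.003,-0.045,0],"delta_rot":[0,0,0],"fingers":0.06},{"offset":[0,0,0],"delta_rot":[0,0,-8.5],"fingers":0.06},{"offset":[0,0,0],"delta_rot":[0,0,-8.5],"fingers":0.06},{"offset":[0,0,0],"delta_rot":[0,0,-8.5],"fingers":0.06},{"offset":[0,0,0],"delta_rot":[0,0,-8.5],"fingers":0.06},{"offset":[0,0,0],"delta_rot":[0,0,-8.5],"fingers":0.06},{"offset":[0,0,0],"delta_rot":[0,0,-8.5],"fingers":0.06},{"offset":[0,0,0],"delta_rot":[0,0,-8.5],"fingers":0.06}]'
python3 -m inch '[{"offset":[0,0,0],"delta_rot":[0,0,-8.5],"fingers":0.06},{"offset":[0,0,0],"delta_rot":[0,0,-8.5],"fingers":0.06},{"offset":[0,0,0],"delta_rot":[0,0,-8.5],"fingers":0.06},{"offset":[0,0,0],"delta_rot":[0,0,-4],"fingers":0.06},{"offset":[0,0,0],"delta_rot":[0,0,0],"fingers":0.06}]'
python3 -c "
from h import *
go(.5638,-.187,.107,14.6)"
```

```text
clock: 21.9
position: [0.5578, -0.1866, 0.1873]
ee_rot: [[0.964, -0.267, -0.012], [-0.267, -0.964, 0.007], [-0.013, -0.004, -1.0]]
ft_force: [0.3, 0.4, -0.3]
gripper_width: 0.69
clock: 22.4
position: [0.5544, -0.1869, 0.1809]
ee_rot: [[0.967, 0.253, -0.021], [0.253, -0.967, 0.009], [-0.018, -0.014, -1.0]]
ft_force: [0.5, 0.3, 0.2]
gripper_width: 0.688
22.4 [ 0.5544 -0.1869  0.1809] [[0.967, 0.253, -0.021], [0.253, -0.967, 0.009], [-0.018, -0.014, -1.0]] [0.5 0.3 0.2] 0.688 [-18.3  20.6  40.4  95.7 -14.1  70.3  40.1]
tool offset mm [10.4  3.5 73.7] norm 74.5 rotvec [-0.81  1.05  0.06]
```

```bash
python3 -m inch '[{"offset":[0.01,0.003,0],"delta_rot":[-0.8,1,0],"fingers":0.06},{"offset":[0,0,0.02],"delta_rot":[0,0,0],"fingers":0.06},{"offset":[0,0,0.01],"delta_rot":[0,0,0],"fingers":0.06},{"offset":[0,0,0],"delta_rot":[0,0,0],"fingers":0.06}]'
python3 -c "
from h import *
go(.5638,-.187,.107,14.6)"
```

```text
clock: 22.8
position: [0.5662, -0.1873, 0.148]
ee_rot: [[0.969, 0.245, 0.001], [0.245, -0.969, -0.002], [0.0, 0.002, -1.0]]
ft_force: [0.2, -0.3, -0.0]
gripper_width: 0.687
22.8 [ 0.5662 -0.1873  0.148 ] [[0.969, 0.245, 0.001], [0.245, -0.969, -0.002], [0.0, 0.002, -1.0]] [ 0.2 -0.3 -0. ] 0.687 [-17.7  23.   39.6  97.1 -15.8  65.6  40.4]
tool offset mm [-2.3 -0.9 41. ] norm 41.0 rotvec [ 0.1  -0.02 -0.41]
```

```bash
python3 -m inch '[{"offset":[-0.002,-0.001,0.015],"delta_rot":[0,0,-0.4],"fingers":0.06},{"offset":[0,0,0.015],"delta_rot":[0,0,0],"fingers":0.06},{"offset":[0,0,0.008],"delta_rot":[0,0,0],"fingers":0.03},{"offset":[0,0,0],"delta_rot":[0,0,0],"fingers":0},{"offset":[0,0,0],"delta_rot":[0,0,0],"fingers":0},{"offset":[0,0,0],"delta_rot":[0,0,0],"fingers":0},{"offset":[0,0,0],"delta_rot":[0,0,0],"fingers":0},{"offset":[0,0,0],"delta_rot":[0,0,0],"fingers":0},{"offset":[0,0,0],"delta_rot":[0,0,0],"fingers":0}]'
python3 -c "
from h import *
go(.5638-.0629,-.187-.0164,.107,14.6)"
```

```text
clock: 23.7
position: [0.5639, -0.1882, 0.1107]
ee_rot: [[0.969, 0.248, -0.0], [0.248, -0.969, -0.003], [-0.001, 0.002, -1.0]]
ft_force: [-7.2, 0.7, -0.1]
gripper_width: 0.16
23.7 [ 0.5639 -0.1882  0.1107] [[0.969, 0.248, -0.0], [0.248, -0.969, -0.003], [-0.001, 0.002, -1.0]] [-7.2  0.7 -0.1] 0.16 [-16.8  25.3  38.6  99.3 -17.4  61.6  41.9]
tool offset mm [-64.8  -0.9   3.8] norm 64.9 rotvec [ 0.14  0.06 -0.25]
```

```bash
python3 -m inch '[{"offset":[-0.012,0,0],"delta_rot":[0,0,0],"fingers":0},{"offset":[-0.012,0,0],"delta_rot":[0,0,0],"fingers":0},{"offset":[-0.012,0,0],"delta_rot":[0,0,0],"fingers":0},{"offset":[-0.012,0,0],"delta_rot":[0,0,0],"fingers":0},{"offset":[-0.008,0,0],"delta_rot":[0,0,0],"fingers":0},{"offset":[-0.004,0,0],"delta_rot":[0,0,0],"fingers":0},{"offset":[0,0,0],"delta_rot":[0,0,0],"fingers":0}]'
python3 -c "
from h import *
go(.5638-.0629,-.187-.0164,.107,14.6)"
```

```text
clock: 24.4
position: [0.5035, -0.204, 0.1107]
ee_rot: [[0.968, 0.249, 0.007], [0.249, -0.968, -0.004], [0.006, 0.005, -1.0]]
ft_force: [2.5, -1.6, -5.1]
gripper_width: 0.158
24.4 [ 0.5035 -0.204   0.1107] [[0.968, 0.249, 0.007], [0.249, -0.968, -0.004], [0.006, 0.005, -1.0]] [ 2.5 -1.6 -5.1] 0.158 [-17.6  18.4  40.7 107.5 -13.9  58.7  43.3]
tool offset mm [-2.4 -1.2  3.7] norm 4.6 rotvec [ 0.31 -0.32 -0.18]
```

```bash
python3 -m inch '[{"offset":[-0.003,0,0],"delta_rot":[0,0,0],"fingers":0},{"offset":[-0.003,0,0],"delta_rot":[0,0,0],"fingers":0},{"offset":[-0.002,0,0],"delta_rot":[0,0,0],"fingers":0}]'
python3 -c "
from h import *
go(.5638-.0629,-.187-.0164,.107,14.6)"
```

```text
clock: 24.7
position: [0.5006, -0.2046, 0.1108]
ee_rot: [[0.968, 0.252, 0.016], [0.252, -0.968, -0.006], [0.014, 0.01, -1.0]]
ft_force: [11.8, -2.7, -14.7]
gripper_width: 0.157
24.7 [ 0.5006 -0.2046  0.1108] [[0.968, 0.252, 0.016], [0.252, -0.968, -0.006], [0.014, 0.01, -1.0]] [ 11.8  -2.7 -14.7] 0.157 [-17.8  17.6  40.9 108.2 -13.5  58.   43.4]
tool offset mm [ 0.6 -1.1  3.8] norm 4.0 rotvec [ 0.55 -0.78  0.01]
```

```bash
python3 -m inch '[{"offset":[-0.003,0,0],"delta_rot":[0,-0.8,0],"fingers":0},{"offset":[-0.003,0,0],"delta_rot":[0,0,0],"fingers":0}]'
python3 -m inch '[{"offset":[0,0,0],"delta_rot":[0,0,0],"fingers":0.04},{"offset":[0,0,0],"delta_rot":[0,0,0],"fingers":0.04},{"offset":[0,0,0],"delta_rot":[0,0,0],"fingers":0.04},{"offset":[0,0,-0.02],"delta_rot":[0,0,0],"fingers":0.04},{"offset":[0,0,-0.04],"delta_rot":[0,0,0],"fingers":0.06},{"offset":[0,-0.04,-0.03],"delta_rot":[0,0,0],"fingers":0.06},{"offset":[0,-0.045,-0.01],"delta_rot":[0,0,0],"fingers":0.06},{"offset":[0,-0.045,0],"delta_rot":[0,0,0],"fingers":0.06},{"offset":[0,-0.045,0],"delta_rot":[0,0,0],"fingers":0.06},{"offset":[0,0,0],"delta_rot":[0,0,0],"fingers":0.06}]'
python3 -c "
from h import *
shot('top','t9');shot('side','s9');st();p,w,d=load('t9')
o=np.array([491.7,-206.2]);a=np.radians(14.6);E=np.array([[np.cos(a),-np.sin(a)],[np.sin(a),np.cos(a)]])
b=np.zeros((480,640),bool);b[200:325,355:450]=1
m=b&(w[...,2]>.09)&(w[...,2]<.112)
r=cv2.minAreaRect(w[m][:,:2].astype(np.float32)*1000);print(m.sum(),r,(np.array(r[0])-o)@E)
s=load('s9')[0]
A=cv2.resize(p[205:320,355:445],None,fx=4,fy=4);B=cv2.resize(s[265:380,275:405],None,fx=4,fy=4)[:460]
cv2.imwrite('pics/c9.png',np.hstack([A[:460,:280*2][:, :340],B[:,:]])[...,::-1][:, :800])"
```

```text
clock: 24.9
position: [0.5006, -0.2046, 0.1108]
ee_rot: [[0.967, 0.255, 0.012], [0.255, -0.967, -0.012], [0.009, 0.015, -1.0]]
ft_force: [17.5, -0.7, -17.5]
gripper_width: 0.159
clock: 25.9
position: [0.4522, -0.0308, 0.2133]
ee_rot: [[0.969, 0.249, 0.01], [0.249, -0.968, -0.012], [0.006, 0.014, -1.0]]
ft_force: [0.3, -0.3, -0.0]
gripper_width: 0.687
26.0 [ 0.4531 -0.0355  0.2134] [[0.97, 0.244, 0.01], [0.244, -0.97, -0.014], [0.007, 0.016, -1.0]] [-0.6 -1.1  0.2] 0.686 [-36.7  -4.   33.9 113.    3.2  69.8  10.2]
113 ((501.16754150390625, -202.90725708007812), (13.79936695098877, 41.64292526245117), 14.87819766998291) [9.99182633 0.79994041]
```

View pics/c9.png

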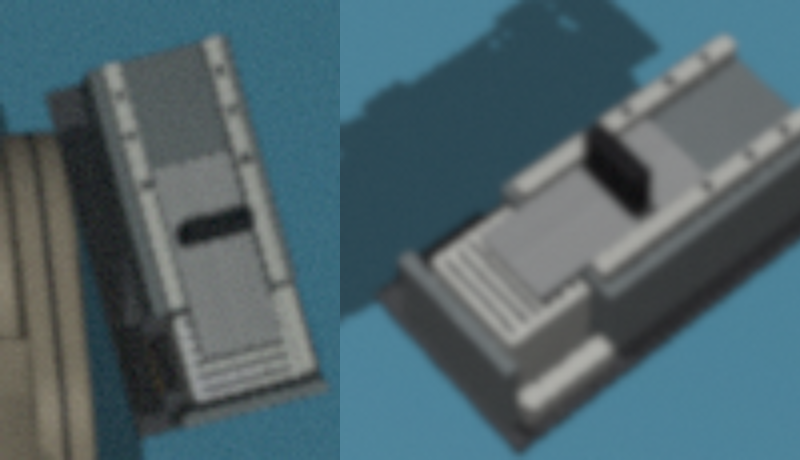

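View pics/t9.png

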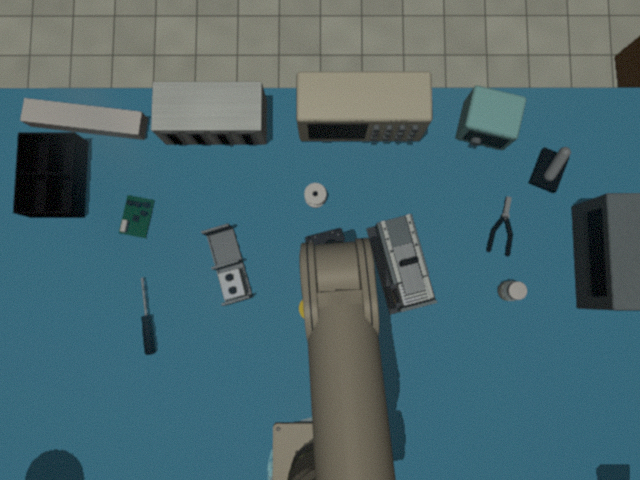

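The grip lies at jig x = +10.0 mm, so the lock is closed. The plate covers the upright module in the bay (crop (240,375) from the top, (500,280) from the side), and the arm is clear. The bystanders look unchanged. I hand in.

```bash
python3 -c "
from cell import close_job;print(close_job())"
```

```text
the job is handed in; nothing more can be done
None
```

The job is done and handed in at about 26 s on the robot's clock; no verdict was given. I opened the lock, took the module from the rack, set it on the bench and took it again at right angles. I then lowered it into the bay, let go and slid the lock closed.

**Last checks**
- **Lock:** it measured about 64.6 mm when open. At the end the grip lay at jig x = +10.0 mm, which is the closed stop.
- **Module:** before the lock was closed, its centre measured 0.4 mm (x) and 1.0 mm (y) from the bay centre. Its top was at 62.3 mm, as it should be for a module seated upright. The plug faced the contact block. I did not measure it again afterwards, but the final pictures show it upright under the plate.
- **Other things:** the arm and gripper were clear of everything. The visible bystanders looked unmoved by eye, but the arm hid most of the tin.

**What disagreed**
- The first regrasp on the bench came out 7 mm off centre and 10 mm high, so I opened, corrected and gripped again.
- The arm drifted about 8 mm sideways on the first part of the descent to the bay. I corrected it while the module was still above the walls.
- The close wrist view put the jig's y about 1 to 2 mm off the top view. I split the difference, which was well within the fit.

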